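# Swap the empty tin at the back of the spice caddy

### The arm

A 7-joint arm with a two-finger parallel gripper is mounted at the origin on the work surface. World frame = base frame: x ahead of the robot, y to its left, z up, the work surface at z = 0. Lengths are in m, angles in degrees, forces in N, time in s.
With the tool pointing down it reaches from about 0.425 to 0.95 m from the base axis. Payload 16.7 kg.
Tool frame: the origin (TCP) lies at the very end of the fingers, on their centre line; the grasp point (between the pads) lies 19 mm behind it; z points along the fingers, y is the line along which they close (so a half turn about z gives the same grasp; the last joint's range is limited). The gripper opens to 94 mm and grips with 3 to 60 N. Pads are 16 mm wide; open, the fingers measure 119 mm over their backs; the gripper's body (75 mm by 177 mm) begins 78 mm behind the grasp point.
Start: joints at [-72.966, 24.414, 4.234, 92.017, -1.954, 63.644, -3.845], TCP at [0.292, 0.609, 0.205] pointing down, gripper open.
Joint ranges: [-163.25, 163.25], [-28.42, 122.38], [-70.27, 78.77], [12.13, 141.07], [-58.53, 238.53], [9.26, 117.41], [-156.51, 156.51]. Speed limits (degrees/s): [108.29, 108.29, 136.94, 136.94, 172.46, 172.46, 172.46].

### API

Orientations are given as a 3x3 rotation matrix whose columns are the frame's x, y, z axes.
In Python, from station import telemetry, vision, order, look_for, tip_of gives the robot as it stands.
- The arm moves only by the tool play_rows, never from a script. Its argument "moves" is a list of rows, each an object with "xyz": the shift along the world's x, y, z scaled (see below), a list of three; "twist": the turn, a rotation vector about the world's x, y, z scaled (see below), a list of three; "grip": the opening, from 0 (shut) to 1 (fully open). A call has 1 to 8 rows; each row is the pose to reach, as a shift and turn from the pose commanded when the call began; what a row does not reach only later rows make up. The controller multiplies each number of a shift by 1 m and each number of a turn by 1.5 rad. A row lasts 1/8 s, in which the tool goes at most 62.5 mm and 10.7 degrees, less where a joint would pass 70% of its speed; a pose out of reach is approached as far as the arm can. A call with a number of a shift or a turn outside -1 to 1 is refused whole. A call with a gripper value outside its range is refused whole. The fingers move at their own pace and stop on an object; the grip force is fixed at half the most. Time passes only in rows, so rows that repeat a pose let the fingers close. It gives the time, the measured TCP pose, the force, the opening and the grip force at its end, in the units of the state.
- telemetry.observe(): the state, without advancing time (a new reading comes with each control period).
- vision.read_camera(name): name is "scene" or "top" or "wrist"; returns a dict with "frame" (480x640x3 uint8, red, green, blue), "range_z" (480x640 float32, m along the optical axis (not along the pixel's ray), 0 where there is no reading), "mtx" (3x3 intrinsics, pixels), "k1" (the pictures are not rectified: a ray, as slopes to the right and down, at radius r is drawn at 1 + k1 r^2 times it, then the intrinsics apply), "xyz" and "rotation" of the camera in the world. Camera axes: x right, y up, looking along -z (the intrinsics and any distortion apply to the point x, -y, -z); pixel columns grow to the right and rows downward; lengths in m; the calibration is good to about 2 mm. A picture is of the moment at which its call begins.
- order.hand_in(): hands the job in; it is judged then, once.
Trained networks look in a picture, given as the dict that the camera call returned (one of the last four; its "shot" number tells which), for a name from the list of things; names that differ only in an ending like _2 or _b are one class to them, and where a whole thing is asked for, a point or a joint stands for the part that bears it (a point fixed in the world has none). Each returns a list of dicts, best first, with "conf" (0 to 1); they miss things now and then, are a little off and sometimes report something else, mostly with a low value. They report only what shows in the picture. A call takes as long as a camera call.
- look_for(picture, thing): "bbox" ([left, top, width, height] in pixels, round what is visible of it).
- tip_of(picture, thing): "uv" ([column, row] in pixels: a listed point, or the origin of a listed thing).
The state is a dict: "clock": time; "q": joint angles; "qd": joint speeds; "joint_efforts": joint torques, N m; "eef_pos": TCP position; "orientation": TCP orientation; "ft_force": force on the tool from outside, world axes, zero at the start; "wrist_torque": the same for the moment, N m; "width": finger opening in m; "gripper_force": force on a finger pad.
Only numpy, scipy, OpenCV 4.12 (cv2) and the standard library are available. Lean on these libraries where they do the work, as an engineer would, in place of code of your own. Each camera call takes 0.05 s, during which the arm holds its last target. There are 200 camera calls.

### The job

The square tin in the back row of the wooden spice caddy is empty and has to be swapped for the squat round jar standing on the worktop. First clear the two tall things in front, the pepper mill and the tall jar, onto the steel tray; while both stand there, set the square tin in the middle of the round cork mat and then put the squat round jar into the caddy compartment the tin came from. Finally put the mill and the tall jar each back into the compartment it came from; keep everything upright and leave the white ramekin, the mug and the soap bottle where they are.

Things in the scene. Friction and masses are not known exactly. Their poses are not given: they have to be found in the camera images.
- caddy: Fixed low wooden caddy, 131 x 131 mm, 17 mm high, open, 2 x 2 compartments 58 x 58 mm inside, centres at x, y = +-31.5 mm in its frame; walls, dividers and floor 5 mm thick. Origin: centre of underside, on the worktop. x points away from the robot (turned up to 0.4 rad): front row x = -31.5 (mill, tall jar, either way round), back row x = +31.5 (tin, ramekin, either way round).
- tray: Fixed shallow stainless tray to one side of the caddy (left or right), the side area. 260 mm along its x, 130 mm along its y, rim 12 mm high, walls and floor 4 mm thick. Origin: centre of its underside, on the worktop; x points roughly away from the robot (turned by up to 0.25 rad).
- mat: Fixed round cork mat, 120 mm across, 8 mm thick, flat, on the other side of the caddy from the tray. Origin: centre of its underside, on the worktop.
- mill: Dark wooden pepper mill, loose, 135 mm tall, round, about 0.22 kg: foot 46 mm across, waist 30 mm at 60 mm height, cylindrical head 40 mm across from 84 to 118 mm height, small 12 mm knob on top. Origin: centre of its underside; z up. Starts in a front compartment of the caddy (underside 5 mm above the worktop).
- jar: Tall jar of brown glass with a black lid, loose, a plain cylinder 44 mm across and 125 mm tall (lid from 98 mm up, same diameter), about 0.18 kg. Origin: centre of its underside; z up. Starts in the other front compartment.
- tin: Square metal spice tin with a dark lid, loose, 46 x 46 mm, 60 mm tall, about 0.12 kg. Origin: centre of its underside; x and y along its sides, within 0.1 rad of the caddy's; z up. Starts in a back compartment. With the tall things in front of it there is no room for a gripper.
- pot: Squat round glass jar with pale contents and a flat steel lid, loose, a plain cylinder 48 mm across and 56 mm tall, about 0.15 kg. Origin: centre of its underside; z up. Starts on the bare worktop beyond the cork mat.
- ramekin: Bystander: open white round ceramic bowl, 52 mm across the rim, 42 mm tall, loose, in the other back compartment. Origin: centre of its underside. Must stay there.
- mug: Bystander: ceramic mug, 80 mm across, 92 mm tall with a handle, loose, beyond the caddy. Origin: centre of its underside.
- soap: Bystander: green soap bottle with white cap, 60 mm across, 150 mm tall, loose, beyond the caddy. Origin: centre of its underside.

How it is judged (in metres and radians):
On the way, in this order (a step that is already met when the one before it is completed fails the run):
1. mill and tall jar both stand upright on the steel tray (x of mill in the frame of tray between -0.11 and 0.11 m and y of mill in the frame of tray between -0.045 and 0.045 m and z of mill in the frame of tray between -0.002 and 0.012 m and linear speed of each of mill, jar below 0.03 m/s and angle between each of mill, jar's own z axis and vertical below 0.15 rad and x of jar in the frame of tray between -0.11 and 0.11 m and y of jar in the frame of tray between -0.045 and 0.045 m and z of jar in the frame of tray between -0.002 and 0.012 m), for 0.2 s.
2. with both still on the tray, the square tin stands in the middle of the cork mat (all of step 1 and horizontal distance between tin and mat below 0.015 m and z of tin in the frame of mat between 0.004 and 0.014 m and linear speed of tin below 0.03 m/s and angle between tin's own z axis and vertical below 0.15 rad), for 0.2 s.
3. with both still on the tray, the squat round jar stands in the tin's old compartment (all of step 1 and x of pot in the frame of caddy between 0.0205 and 0.0425 m and (y of pot in the frame of caddy between 0.0205 and 0.0425 m or y of pot in the frame of caddy between -0.0425 and -0.0205 m) and z of pot in the frame of caddy between 0 and 0.01 m and linear speed of pot below 0.03 m/s and angle between pot's own z axis and vertical below 0.15 rad), for 0.2 s.
At the end, for the whole second after the job is handed in: All upright and at rest: mill and tall jar within 14 mm of where each started; tin within 15 mm of the centre of the cork mat; squat jar on the floor of the tin's old compartment, within 11 mm of its centre along each caddy axis; ramekin within 12 mm of its start (distance of each of mill, jar from where it was at the start of the episode below 0.014 m and linear speed of each of mill, jar, tin, pot below 0.03 m/s and angle between each of mill, jar, tin, pot's own z axis and vertical below 0.15 rad and horizontal distance between tin and mat below 0.015 m and z of tin in the frame of mat between 0.004 and 0.014 m and x of pot in the frame of caddy between 0.0205 and 0.0425 m and (y of pot in the frame of caddy between 0.0205 and 0.0425 m or y of pot in the frame of caddy between -0.0425 and -0.0205 m) and z of pot in the frame of caddy between 0 and 0.01 m and distance of ramekin from where it was at the start of the episode below 0.012 m); the robot touches nothing.
It fails at once if mill, jar, tin, squat jar or ramekin tipped over (angle between any of mill, jar, tin, pot, ramekin's own z axis and vertical above 0.6 rad).
It fails at once if ramekin, mug or soap bottle moved by more than 15 mm (distance of any of ramekin, mug, soap from where it was at the start of the episode above 0.015 m).
It also fails if it takes over 109 s, if anything falls off the work surface, if the arm or the gripper's body presses on something with over 40 N, if the wrist force passes 120 N, or if a joint passes its speed limit or range.

## Working session

There is one attempt and no reset: what is moved stays moved. The work goes in short steps, Python scripts to look and compute and a tool call to move; the robot and the scene stay as the last step left them, time stands still between calls to the robot, and variables do not carry over. Pictures are saved under pics/ and viewed, at most 14 in all, crops included, and the job is handed in when it is done.

Besides the shell and the picture viewer there is one more tool, called as name([rows], argument=value, ...), one row to a line, values as JSON. play_rows: Moves the arm, as the interface text tells. Its arguments: {"type":"object","properties":{"moves":{"type":"array"}},"required":["moves"]}

```bash
ls; mkdir -p pics; python3 - <<'E'
from station import telemetry, vision, order, look_for, tip_of
import cv2,numpy as np
s=telemetry.observe(); print(s['clock'],s['eef_pos'],s['orientation'],s['width'])
ims=[]
for n in ['scene','top']:
    p=vision.read_camera(n); ims.append(p)
    cv2.imwrite(f'pics/{n}0.png',p['frame'][:,:,::-1]); print(n,p['xyz'],p['rotation'],p['mtx'],p['k1'],p['shot'])
    for t in ['caddy','tray','mat','mill','jar','tin','pot','ramekin','mug','soap']:
        b=look_for(p,t)[:1]; print(t,[(x['bbox'],round(x['conf'],2)) for x in b])
E
```

```text
pics
0.0 [0.29148889 0.60831793 0.20477115] [[-9.01837975e-01  4.32074103e-01 -4.86368898e-04]
 [ 4.32074369e-01  9.01837171e-01 -1.20691234e-03]
 [-8.28500158e-05 -1.29858692e-03 -9.99999153e-01]] 0.0936627521961131
scene [1.03715114 0.28628444 0.60960897] [[-0.49908573 -0.6288579   0.59619726]
 [ 0.86653128 -0.35735013  0.34846008]
 [-0.00608071  0.69053503  0.72327339]] [[469.01090763   0.         321.53955401]
 [  0.         469.01090763 238.74550654]
 [  0.           0.           1.        ]] -0.04793998081684903 1
caddy [([270.3, 231.3, 106.1, 81.7], 0.56)]
tray [([443.6, 201.7, 119.3, 135.2], 0.56)]
mat [([209.3, 153.3, 60.6, 31.6], 0.85)]
mill [([336.2, 200.9, 29.7, 70.5], 0.57)]
jar [([306.8, 184.7, 30.4, 69.0], 0.6)]
tin [([300.1, 248.5, 41.2, 50.2], 0.94)]
pot [([172.7, 171.1, 30.3, 36.5], 0.64)]
ramekin [([280.0, 235.1, 30.1, 35.0], 0.62)]
mug [([137.7, 217.3, 61.4, 72.4], 0.94)]
soap [([345.0, 283.0, 47.5, 87.6], 0.74)]
top [ 0.49967398 -0.0117843   1.04197494] [[-1.63480000e-05  9.97662236e-01 -6.83378493e-02]
 [-9.99381792e-01 -2.41887218e-03 -3.50739679e-02]
 [-3.51572738e-02  6.82950289e-02  9.97045513e-01]] [[597.22175037   0.         319.89454819]
 [  0.         597.22175037 241.41758514]
 [  0.           0.           1.        ]] -0.09798105625092907 2
caddy [([273.6, 185.8, 93.6, 90.7], 0.63)]
tray [([124.4, 246.2, 79.8, 151.6], 0.88)]
mat [([448.7, 278.8, 68.7, 70.0], 0.85)]
mill [([281.5, 225.3, 28.0, 29.0], 0.69)]
jar [([319.2, 233.3, 28.5, 30.2], 0.72)]
tin [([286.6, 189.0, 33.9, 32.2], 0.57)]
pot [([480.9, 223.5, 37.6, 32.6], 0.7)]
ramekin [([324.9, 202.0, 30.0, 27.8], 0.56)]
mug [([407.9, 119.1, 65.9, 58.9], 0.6)]
soap [([217.0, 138.4, 43.3, 43.9], 0.64)]
```

View pics/top0.png

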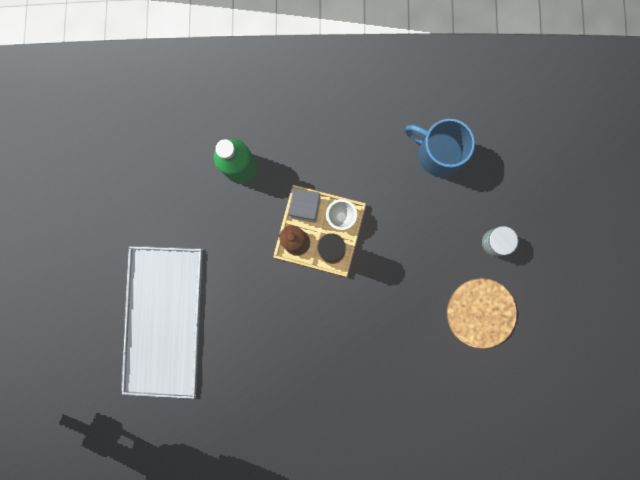

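View pics/scene0.png

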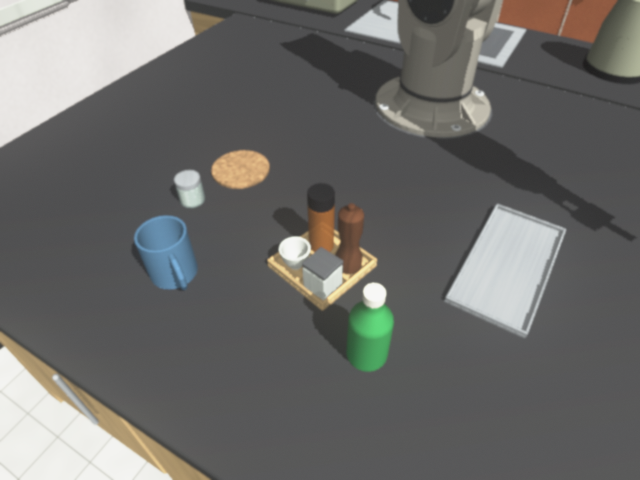

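The top view shows the caddy with corners near (292,187), (365,203), (347,275) and (275,259). In its left column the mill is at (294,238) with the tin behind it at (304,205). On the right are the jar (331,248) and ramekin (341,214). The tray is on the left, with the mat (482,313) and pot (501,241) on the right. Next I measure from the top depth cloud.

```bash
cat > h.py <<'E'
from station import telemetry, vision, order, look_for, tip_of
import cv2,numpy as np
def cloud(p):
    """world xyz for each pixel (480,640,3), nan without reading"""
    u,v=np.meshgrid(np.arange(640),np.arange(480)); K=p['mtx']
    xd=np.stack([(u-K[0,2])/K[0,0],(v-K[1,2])/K[1,1]],-1); x=xd.copy()
    for _ in range(8): x=xd/(1+p['k1']*(x**2).sum(-1,keepdims=True))
    d=p['range_z'].astype(float); d[d<=0]=np.nan
    c=np.stack([x[...,0]*d,-x[...,1]*d,-d],-1)
    return c@np.array(p['rotation']).T+np.array(p['xyz'])
def disc(P,z0,z1,near,r):
    """min enclosing circle of points in a height band near a place"""
    m=(P[...,2]>z0)&(P[...,2]<z1)&(np.hypot(P[...,0]-near[0],P[...,1]-near[1])<r)
    q=P[m]; c,R=cv2.minEnclosingCircle(q[:,:2].astype(np.float32))
    return np.round(c,4),round(R,4),len(q),np.round(np.median(q[:,2]),4),np.round(cv2.minAreaRect(q[:,:2].astype(np.float32)*1000),1) if 0 else cv2.minAreaRect(q[:,:2].astype(np.float32)*1000)
def state():
    s=telemetry.observe(); o=s['orientation']
    print('t',round(s['clock'],2),'tcp',np.round(s['eef_pos'],4),'y-axis deg',round(np.degrees(np.arctan2(o[1][1],o[0][1])),2),'tilt',np.round(o[2],3),'w',round(s['width'],4),'F',np.round(s['ft_force'],1)); return s
E
python3 - <<'E'
from h import *
p=vision.read_camera('top'); P=cloud(p)
def at(u,v): return P[v,u]
for n,(u,v),z0,z1,r in [('table',(320,330),-.01,.01,.02),('mill',(294,240),.1,.132,.035),('jar',(331,248),.12,.14,.035),('tin',(304,205),.055,.075,.045),('ram',(341,204),.035,.06,.04),('pot',(503,240),.045,.07,.04),('mat',(482,313),.004,.02,.075),('caddy',(320,231),.012,.024,.1),('tray',(163,322),.007,.02,.18),('traycol',(163,322),-.01,.02,.18)]:
    print(n,np.round(at(u,v),4),*disc(P,z0,z1,at(u,v),r))
# edge-based: pixels of caddy by colour, height <0.03
f=p['frame'].astype(int)
m=(f[...,0]-f[...,2]>50)&(P[...,2]<.028)&(P[...,2]>.01)&(np.hypot(P[...,0]-at(320,231)[0],P[...,1]-at(320,231)[1])<.11)
q=P[m][:,:2].astype(np.float32)*1000; print('caddy col',cv2.minAreaRect(q))
m=(f.sum(-1)>250)&(np.hypot(P[...,0]-at(163,322)[0],P[...,1]-at(163,322)[1])<.17)
q=P[m][:,:2].astype(np.float32)*1000; print('tray col',cv2.minAreaRect(q))
m=(f[...,0]-f[...,2]>50)&(np.hypot(P[...,0]-at(482,313)[0],P[...,1]-at(482,313)[1])<.09)
q=P[m][:,:2].astype(np.float32)*1000; print('mat col',cv2.minEnclosingCircle(q))
E
```

```text
table [0.4172 0.0246 0.0025] [0.4172 0.0246] 0.0199 420 0.0013 ((416.92987060546875, 24.662242889404297), (38.5709228515625, 38.40351104736328), 1.4447050094604492)
mill [0.5644 0.0599 0.1314] [0.5689 0.0652] 0.0201 411 0.1277 ((568.8446655273438, 64.54358673095703), (39.076171875, 38.58427810668945), 1.5758143663406372)
jar [0.5522 0.0033 0.1281] [0.5537 0.004 ] 0.022 633 0.1313 ((553.5948486328125, 4.107265472412109), (42.302818298339844, 42.18158721923828), 44.57139205932617)
tin [0.627  0.0488 0.0646] [0.6294 0.0497] 0.0313 788 0.0663 ((629.6512451171875, 50.202545166015625), (46.58246994018555, 46.44989013671875), 79.41039276123047)
ram [ 0.6327 -0.0122  0.0319] [ 0.6205 -0.0039] 0.0359 280 0.0465 ((616.4157104492188, -4.7813568115234375), (65.44334411621094, 45.3663330078125), 83.32010650634766)
pot [ 0.5689 -0.2803  0.0554] [ 0.5683 -0.28  ] 0.0241 675 0.0571 ((567.9551391601562, -279.5106201171875), (47.048316955566406, 46.429527282714844), 41.203182220458984)
mat [ 0.4465 -0.2541  0.0102] [ 0.4463 -0.2539] 0.0749 3937 0.0092 ((447.4775085449219, -253.19467163085938), (145.87132263183594, 146.0522918701172), 77.1532974243164)
caddy [0.5877 0.024  0.0196] [0.589  0.0258] 0.0917 1399 0.0175 ((589.68017578125, 26.120925903320312), (131.12867736816406, 131.30606079101562), 75.11593627929688)
tray [0.4296 0.3002 0.0059] [0.4288 0.3005] 0.1789 3188 0.0086 ((435.4693908691406, 299.50714111328125), (324.1722106933594, 322.29107666015625), 60.00172424316406)
traycol [0.4296 0.3002 0.0059] [0.4296 0.3003] 0.18 31803 0.0026 ((429.4662780761719, 300.01080322265625), (359.35052490234375, 359.2305603027344), 26.120927810668945)
caddy col ((589.8167724609375, 26.10541534423828), (131.06251525878906, 131.0262908935547), 75.06810760498047)
tray col ((429.4085388183594, 300.29742431640625), (339.27783203125, 339.0611572265625), 44.155113220214844)
mat col ((446.31072998046875, -255.77157592773438), 61.46958541870117)
```

Grasp plan: close along the caddy's x axis (yaw −15°). The fingers then pass above the tin and ramekin. Setting out for the mill.

play_rows([
  {"xyz": [0.027,-0.054,0.005],"twist": [0,0,-0.1155],"grip": 1},
  {"xyz": [0.054,-0.108,0.01],"twist": [0,0,-0.231],"grip": 1},
  {"xyz": [0.081,-0.162,0.015],"twist": [0,0,-0.3465],"grip": 1},
  {"xyz": [0.108,-0.216,0.015],"twist": [0,0,-0.462],"grip": 1},
  {"xyz": [0.135,-0.27,0.015],"twist": [0,0,-0.5775],"grip": 1},
  {"xyz": [0.162,-0.324,0.015],"twist": [0,0,-0.693],"grip": 1},
  {"xyz": [0.189,-0.378,0.015],"twist": [0,0,-0.8085],"grip": 1},
  {"xyz": [0.216,-0.432,0.015],"twist": [0,0,-0.924],"grip": 1},
])

```text
clock: 2.15
eef_pos: [0.5083, 0.175, 0.2209]
orientation: [[0.264, 0.964, 0.001], [0.964, -0.264, 0.001], [0.001, 0.0, -1.0]]
ft_force: [0.5, 0.5, -0.2]
width: 0.0936
gripper_force: 0.0
```

```bash
python3 - <<'E'
from h import *
state()
p=vision.read_camera('wrist'); print(p['xyz'],p['mtx'][0,0]); P=cloud(p)
cv2.imwrite('pics/w1.png',p['frame'][:,:,::-1])
for n,c,z0,z1,r in [('mill',(.568,.065),.1,.128,.03),('jar',(.5537,.004),.12,.14,.03),('tin',(.6294,.05),.055,.075,.045)]:
    try: print(n,*disc(P,z0,z1,c,r))
    except Exception as e: print(n,e)
p=vision.read_camera('top');P=cloud(p);f=p['frame'].astype(int)
m=(f.sum(-1)>250)&(abs(P[...,0]-.43)<.16)&(abs(P[...,1]-.30)<.10)&(P[...,2]<.03)
q=P[m][:,:2].astype(np.float32)*1000; print('tray',cv2.minAreaRect(q))
for uv in [(130,247),(201,249),(194,397),(123,395)]: print(np.round(P[uv[1],uv[0]],3))
E
```

```text
t 2.15 tcp [0.5083 0.175  0.2209] y-axis deg -15.33 tilt [ 0.001  0.    -1.   ] w 0.0936 F [ 0.5  0.5 -0.2]
[0.52620265 0.24535022 0.40120733] 385.6944472697026
mill [0.5663 0.0656] 0.0193 752 0.1203 ((561.0696411132812, 64.51969909667969), (26.391481399536133, 36.483219146728516), 14.865273475646973)
jar [0.5519 0.0029] 0.0223 1643 0.131 ((551.386962890625, 0.8938064575195312), (37.705284118652344, 43.26934051513672), 73.03205108642578)
tin [0.6311 0.0485] 0.0304 1092 0.0658 ((643.7125244140625, 55.30498504638672), (30.33162498474121, 60.58737564086914), 28.487533569335938)
tray ((430.3531494140625, 220.68087768554688), (322.33160400390625, 51.70838928222656), 2.9623539447784424)
[0.523 0.13  0.649]
[0.532 0.126 0.459]
[0.424 0.085 0.649]
[0.433 0.117 0.694]
```

play_rows([
  {"xyz": [0.03,-0.05,0],"twist": [0,0,0],"grip": 1},
  {"xyz": [0.0595,-0.1,0],"twist": [0,0,0],"grip": 1},
  {"xyz": [0.0595,-0.11,0],"twist": [0,0,0.004],"grip": 1},
  {"xyz": [0.0595,-0.11,-0.03],"twist": [0,0,0.004],"grip": 1},
  {"xyz": [0.0595,-0.11,-0.07],"twist": [0,0,0.004],"grip": 1},
  {"xyz": [0.0595,-0.11,-0.11],"twist": [0,0,0.004],"grip": 1},
  {"xyz": [0.0595,-0.11,-0.133],"twist": [0,0,0.004],"grip": 1},
  {"xyz": [0.0595,-0.11,-0.133],"twist": [0,0,0.004],"grip": 1},
])

```text
clock: 3.25
eef_pos: [0.5659, 0.0673, 0.0862]
orientation: [[0.252, 0.968, -0.003], [0.968, -0.252, -0.001], [-0.001, -0.003, -1.0]]
ft_force: [-0.1, -0.3, 0.2]
width: 0.094
gripper_force: 0.0
```

play_rows([
  {"xyz": [0,0,0],"twist": [0,0,0],"grip": 0.35},
  {"xyz": [0,0,0],"twist": [0,0,0],"grip": 0.3},
  {"xyz": [0,0,0],"twist": [0,0,0],"grip": 0.3},
  {"xyz": [0,0,0],"twist": [0,0,0],"grip": 0.3},
  {"xyz": [0,0,0],"twist": [0,0,0],"grip": 0.3},
  {"xyz": [0,0,0],"twist": [0,0,0],"grip": 0.3},
])

```text
clock: 4.0
eef_pos: [0.5672, 0.0667, 0.0875]
orientation: [[0.253, 0.967, 0.0], [0.967, -0.253, 0.0], [0.0, 0.0, -1.0]]
ft_force: [-0.0, 1.5, -2.1]
width: 0.0399
gripper_force: 30.0
```

```bash
python3 - <<'E'
from h import *
s=state();print(s['gripper_force'])
p=vision.read_camera('top');P=cloud(p);f=p['frame'].astype(int)
m=(f.sum(-1)>250)&(abs(P[...,0]-.43)<.16)&(abs(P[...,1]-.30)<.10)&(P[...,2]<.03)
q=P[m][:,:2].astype(np.float32)*1000; print('tray',cv2.minAreaRect(q))
E
```

```text
t 4.0 tcp [0.5672 0.0667 0.0875] y-axis deg -14.67 tilt [ 0.  0. -1.] w 0.0399 F [-0.   1.5 -2.1]
30.002050552284345
tray ((430.0006408691406, 331.37762451171875), (137.2068328857422, 319.93994140625), 89.994873046875)
```

play_rows([
  {"xyz": [0,0,0.03],"twist": [0,0,0],"grip": 0.3},
  {"xyz": [0,0,0.06],"twist": [0,0,0],"grip": 0.3},
  {"xyz": [-0.01,0.03,0.06],"twist": [0,0,0],"grip": 0.3},
  {"xyz": [-0.023,0.07,0.06],"twist": [0,0,0],"grip": 0.3},
  {"xyz": [-0.038,0.115,0.06],"twist": [0,0,0],"grip": 0.3},
  {"xyz": [-0.053,0.16,0.06],"twist": [0,0,0],"grip": 0.3},
  {"xyz": [-0.068,0.205,0.06],"twist": [0,0,0],"grip": 0.3},
  {"xyz": [-0.077,0.231,0.06],"twist": [0,0,0],"grip": 0.3},
])

```text
clock: 5.05
eef_pos: [0.4888, 0.3001, 0.1472]
orientation: [[0.251, 0.968, -0.001], [0.968, -0.251, 0.0], [-0.0, -0.001, -1.0]]
ft_force: [0.5, 0.3, -2.1]
width: 0.0393
gripper_force: 30.0
```

play_rows([
  {"xyz": [0,0,0],"twist": [0,0,0],"grip": 0.3},
  {"xyz": [0,0,-0.02],"twist": [0,0,0],"grip": 0.3},
  {"xyz": [0,0,-0.04],"twist": [0,0,0],"grip": 0.3},
  {"xyz": [0,0,-0.054],"twist": [0,0,0],"grip": 0.3},
  {"xyz": [0,0,-0.06],"twist": [0,0,0],"grip": 0.3},
  {"xyz": [0,0,-0.06],"twist": [0,0,0],"grip": 0.3},
])

```text
clock: 5.8
eef_pos: [0.4903, 0.2974, 0.0875]
orientation: [[0.254, 0.967, -0.0], [0.967, -0.254, -0.0], [-0.0, -0.0, -1.0]]
ft_force: [0.3, 0.4, -1.4]
width: 0.0397
gripper_force: 30.0
```

```bash
python3 - <<'E'
from h import *
s=state();print(s['gripper_force'])
p=vision.read_camera('scene');cv2.imwrite('pics/s2.png',p['frame'][:,:,::-1])
p=vision.read_camera('wrist');cv2.imwrite('pics/w2.png',p['frame'][:,:,::-1])
E
```

```text
t 5.8 tcp [0.4903 0.2974 0.0875] y-axis deg -14.69 tilt [-0. -0. -1.] w 0.0397 F [ 0.3  0.4 -1.4]
29.99869758146815
```

View pics/s2.png

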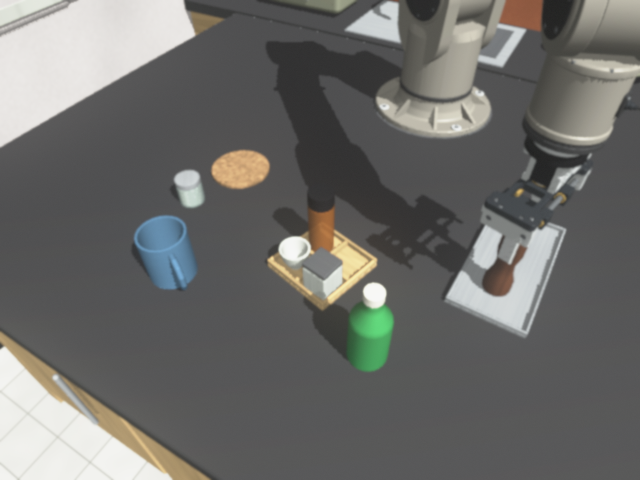

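The scene shows the mill upright on the tray, with its foot near (498,285), still held. Releasing it and going to the jar.

play_rows([
  {"xyz": [0,0,-0.001],"twist": [0,0,0],"grip": 0.3},
  {"xyz": [0,0,-0.001],"twist": [0,0,0],"grip": 0.6},
  {"xyz": [0,0,-0.001],"twist": [0,0,0],"grip": 1},
  {"xyz": [0,0,-0.001],"twist": [0,0,0],"grip": 1},
  {"xyz": [0,0,0.03],"twist": [0,0,0],"grip": 1},
  {"xyz": [0,0,0.08],"twist": [0,0,0],"grip": 1},
  {"xyz": [0.01,-0.04,0.1],"twist": [0,0,0],"grip": 1},
  {"xyz": [0.02,-0.09,0.1],"twist": [0,0,0],"grip": 1},
])

```text
clock: 6.9
eef_pos: [0.5111, 0.2079, 0.1892]
orientation: [[0.251, 0.968, 0.002], [0.968, -0.251, 0.002], [0.003, 0.002, -1.0]]
ft_force: [0.8, -0.3, -0.6]
width: 0.0942
gripper_force: 0.0
```

play_rows([
  {"xyz": [0.01,-0.05,0],"twist": [0,0,0],"grip": 1},
  {"xyz": [0.02,-0.1,0],"twist": [0,0,0],"grip": 1},
  {"xyz": [0.03,-0.15,0],"twist": [0,0,0],"grip": 1},
  {"xyz": [0.042,-0.194,0],"twist": [0,0,0],"grip": 1},
  {"xyz": [0.042,-0.204,0],"twist": [0,0,0],"grip": 1},
  {"xyz": [0.042,-0.204,0],"twist": [0,0,0],"grip": 1},
])

```text
clock: 7.65
eef_pos: [0.552, 0.0035, 0.1874]
orientation: [[0.254, 0.967, -0.0], [0.967, -0.254, 0.0], [0.0, -0.0, -1.0]]
ft_force: [0.3, 0.9, 0.2]
width: 0.0939
gripper_force: 0.0
```

```bash
python3 - <<'E'
from h import *
state()
p=vision.read_camera('top');P=cloud(p);f=p['frame'].astype(int)
try: print('mill',*disc(P,.1,.127,(.49,.298),.035))
except Exception as e: print(e)
m=(f.min(-1)>90)&(abs(P[...,0]-.43)<.16)&(abs(P[...,1]-.30)<.09)&(P[...,2]<.03)
q=P[m][:,:2].astype(np.float32)*1000; print('tray',len(q),cv2.minAreaRect(q))
cv2.imwrite('pics/t3.png',p['frame'][:,:,::-1])
E
```

```text
t 7.65 tcp [0.552  0.0035 0.1874] y-axis deg -14.73 tilt [ 0. -0. -1.] w 0.0939 F [0.3 0.9 0.2]
mill [0.4914 0.2953] 0.0208 287 0.1231 ((491.8197937011719, 295.136474609375), (38.199851989746094, 39.48773956298828), 26.750986099243164)
tray 15377 ((429.9974365234375, 300.0146484375), (319.9510498046875, 179.91331481933594), 0.020797641947865486)
```

View pics/t3.png

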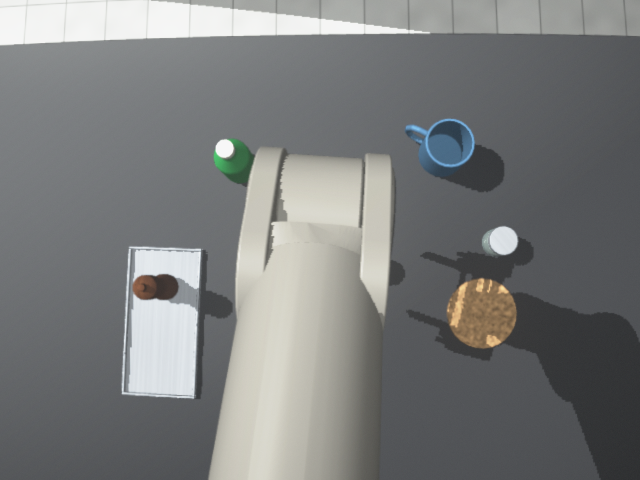

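The top view shows the mill upright on the tray at (147,287), about (0.491, 0.296), and the gripper hovering over the jar. Taking the jar.

play_rows([
  {"xyz": [0.0005,0,-0.03],"twist": [0,0,0],"grip": 1},
  {"xyz": [0.0005,0,-0.065],"twist": [0,0,0],"grip": 1},
  {"xyz": [0.0005,0,-0.09],"twist": [0,0,0],"grip": 1},
  {"xyz": [0.0005,0,-0.1],"twist": [0,0,0],"grip": 1},
  {"xyz": [0.0005,0,-0.1],"twist": [0,0,0],"grip": 0.4},
  {"xyz": [0.0005,0,-0.1],"twist": [0,0,0],"grip": 0.3},
  {"xyz": [0.0005,0,-0.1],"twist": [0,0,0],"grip": 0.3},
  {"xyz": [0.0005,0,-0.1],"twist": [0,0,0],"grip": 0.3},
])

```text
clock: 8.7
eef_pos: [0.5529, 0.0038, 0.088]
orientation: [[0.253, 0.967, 0.001], [0.967, -0.253, 0.0], [0.001, 0.001, -1.0]]
ft_force: [-0.7, 0.2, -0.1]
width: 0.0575
gripper_force: 0.0
```

play_rows([
  {"xyz": [0,0,0],"twist": [0,0,0],"grip": 0.3},
  {"xyz": [0,0,0],"twist": [0,0,0],"grip": 0.3},
  {"xyz": [0,0,0.03],"twist": [0,0,0],"grip": 0.3},
  {"xyz": [0,0,0.06],"twist": [0,0,0],"grip": 0.3},
  {"xyz": [-0.02,0.035,0.06],"twist": [0,0,0],"grip": 0.3},
  {"xyz": [-0.045,0.075,0.06],"twist": [0,0,0],"grip": 0.3},
  {"xyz": [-0.07,0.115,0.06],"twist": [0,0,0],"grip": 0.3},
  {"xyz": [-0.095,0.155,0.06],"twist": [0,0,0],"grip": 0.3},
])

```text
clock: 9.7
eef_pos: [0.4566, 0.1598, 0.1474]
orientation: [[0.253, 0.967, -0.0], [0.967, -0.253, 0.0], [0.0, -0.0, -1.0]]
ft_force: [0.7, 1.0, -1.6]
width: 0.0437
gripper_force: 30.0
```

play_rows([
  {"xyz": [-0.025,0.043,0],"twist": [0,0,0],"grip": 0.3},
  {"xyz": [-0.05,0.086,0],"twist": [0,0,0],"grip": 0.3},
  {"xyz": [-0.07,0.12,0],"twist": [0,0,0],"grip": 0.3},
  {"xyz": [-0.082,0.14,0],"twist": [0,0,0],"grip": 0.3},
  {"xyz": [-0.082,0.14,-0.02],"twist": [0,0,0],"grip": 0.3},
  {"xyz": [-0.082,0.14,-0.045],"twist": [0,0,0],"grip": 0.3},
  {"xyz": [-0.082,0.14,-0.057],"twist": [0,0,0],"grip": 0.3},
  {"xyz": [-0.082,0.14,-0.0605],"twist": [0,0,0],"grip": 0.3},
])

```text
clock: 10.7
eef_pos: [0.3756, 0.2983, 0.0865]
orientation: [[0.254, 0.967, -0.001], [0.967, -0.254, -0.001], [-0.001, -0.0, -1.0]]
ft_force: [0.9, 0.9, 0.3]
width: 0.0439
gripper_force: 30.0
```

play_rows([
  {"xyz": [0,0,0],"twist": [0,0,0],"grip": 0.3},
  {"xyz": [0,0,0],"twist": [0,0,0],"grip": 0.6},
  {"xyz": [0,0,0],"twist": [0,0,0],"grip": 1},
  {"xyz": [0,0,0],"twist": [0,0,0],"grip": 1},
  {"xyz": [0,0,0.04],"twist": [0,0,0],"grip": 1},
  {"xyz": [0,0,0.08],"twist": [0,0,0],"grip": 1},
  {"xyz": [0.04,-0.03,0.08],"twist": [0,0,0],"grip": 1},
  {"xyz": [0.08,-0.07,0.08],"twist": [0,0,0],"grip": 1},
])

```text
clock: 11.7
eef_pos: [0.4566, 0.2291, 0.1678]
orientation: [[0.25, 0.968, 0.001], [0.968, -0.25, 0.002], [0.002, 0.001, -1.0]]
ft_force: [0.9, 0.3, 0.4]
width: 0.0937
gripper_force: 0.0
```

```bash
python3 - <<'E'
from h import *
state()
p=vision.read_camera('top');P=cloud(p)
for n,c in [('mill',(.49,.298)),('jar',(.375,.3))]:
  try: print(n,*disc(P,.1,.14,c,.035))
  except Exception as e: print(e)
E
```

```text
t 11.7 tcp [0.4566 0.2291 0.1678] y-axis deg -14.5 tilt [ 0.002  0.001 -1.   ] w 0.0937 F [0.9 0.3 0.4]
mill [0.4948 0.2919] 0.0195 145 0.1227 ((499.653564453125, 288.1501159667969), (38.78923416137695, 17.25701141357422), 52.69529342651367)
jar [0. 0.] 0.0 0 nan ((0.0, 0.0), (0.0, 0.0), 0.0)
  return _methods._mean(a, axis=axis, dtype=dtype,
  ret = ret.dtype.type(ret / rcount)
```

play_rows([
  {"xyz": [0.04,-0.04,0],"twist": [0,0,0.01],"grip": 1},
  {"xyz": [0.08,-0.08,0],"twist": [0,0,0.02],"grip": 1},
  {"xyz": [0.12,-0.125,0],"twist": [0,0,0.03],"grip": 1},
  {"xyz": [0.155,-0.165,0],"twist": [0,0,0.045],"grip": 1},
  {"xyz": [0.172,-0.18,0],"twist": [0,0,0.045],"grip": 1},
  {"xyz": [0.172,-0.18,0],"twist": [0,0,0.045],"grip": 1},
])

```text
clock: 12.5
eef_pos: [0.6283, 0.0468, 0.1667]
orientation: [[0.19, 0.982, -0.0], [0.982, -0.19, -0.001], [-0.001, 0.0, -1.0]]
ft_force: [-0.5, 0.5, -0.4]
width: 0.0937
gripper_force: 0.0
```

```bash
python3 - <<'E'
from h import *
state()
p=vision.read_camera('wrist');P=cloud(p);cv2.imwrite('pics/w4.png',p['frame'][:,:,::-1])
for r in (.04,.045): print('tin',*disc(P,.058,.072,(.63,.049),r))
p=vision.read_camera('top');P=cloud(p)
for n,c in [('mill',(.49,.298)),('jar',(.375,.3))]: print(n,*disc(P,.1,.14,c,.035))
E
```

```text
t 12.5 tcp [0.6283 0.0468 0.1667] y-axis deg -10.96 tilt [-0.001  0.    -1.   ] w 0.0937 F [-0.5  0.5 -0.4]
tin [0.6289 0.0491] 0.0315 3687 0.066 ((628.7931518554688, 48.956722259521484), (46.602455139160156, 46.089561462402344), 79.16976928710938)
tin [0.6289 0.0491] 0.0315 3687 0.066 ((628.7931518554688, 48.956722259521484), (46.602455139160156, 46.089561462402344), 79.16976928710938)
mill [0.4919 0.2948] 0.0207 562 0.1271 ((491.5260925292969, 294.9326171875), (38.438873291015625, 39.074607849121094), 48.34049987792969)
jar [0.3769 0.2995] 0.0219 423 0.1302 ((378.658203125, 305.3624267578125), (28.475162506103516, 43.19950485229492), 72.7086410522461)
```

View pics/w4.png

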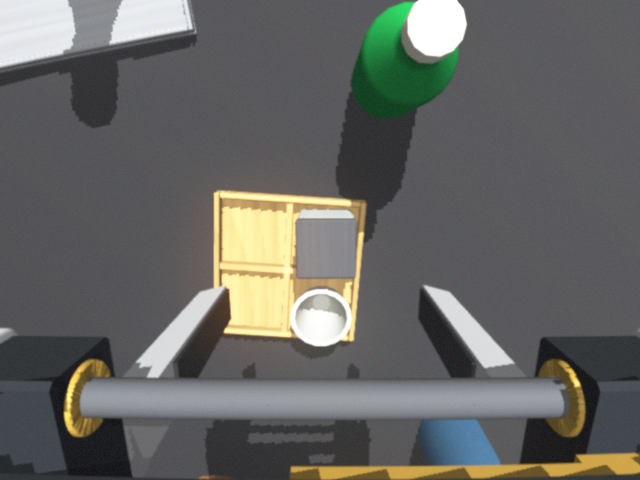

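The wrist view shows the front row empty, with the tin at (327,245) and the ramekin at (321,318). Picking the tin.

play_rows([
  {"xyz": [0.0005,0.002,-0.04],"twist": [0,0,0],"grip": 1},
  {"xyz": [0.0005,0.002,-0.08],"twist": [0,0,0],"grip": 1},
  {"xyz": [0.0005,0.002,-0.115],"twist": [0,0,0],"grip": 1},
  {"xyz": [0.0005,0.002,-0.135],"twist": [0,0,0],"grip": 1},
  {"xyz": [0.0005,0.002,-0.14],"twist": [0,0,0],"grip": 1},
  {"xyz": [0.0005,0.002,-0.14],"twist": [0,0,0],"grip": 0.4},
  {"xyz": [0.0005,0.002,-0.14],"twist": [0,0,0],"grip": 0.3},
  {"xyz": [0.0005,0.002,-0.14],"twist": [0,0,0],"grip": 0.3},
])

```text
clock: 13.6
eef_pos: [0.6286, 0.0508, 0.0278]
orientation: [[0.187, 0.982, 0.001], [0.982, -0.187, 0.0], [0.001, 0.001, -1.0]]
ft_force: [0.3, 0.3, 0.5]
width: 0.0671
gripper_force: 0.0
```

play_rows([
  {"xyz": [0,0,0],"twist": [0,0,0],"grip": 0.3},
  {"xyz": [0,0,0],"twist": [0,0,0],"grip": 0.3},
  {"xyz": [0,0,0.03],"twist": [0,0,0],"grip": 0.3},
  {"xyz": [0,0,0.07],"twist": [0,0,0],"grip": 0.3},
  {"xyz": [0,0,0.11],"twist": [0,0,0],"grip": 0.3},
  {"xyz": [-0.02,-0.03,0.11],"twist": [0,0,0],"grip": 0.3},
  {"xyz": [-0.04,-0.07,0.11],"twist": [0,0,0],"grip": 0.3},
  {"xyz": [-0.065,-0.11,0.11],"twist": [0,0,0],"grip": 0.3},
])

```text
clock: 14.6
eef_pos: [0.5625, -0.0603, 0.137]
orientation: [[0.187, 0.982, 0.0], [0.982, -0.187, -0.0], [-0.0, 0.0, -1.0]]
ft_force: [0.4, -0.1, -0.9]
width: 0.0457
gripper_force: 30.0
```

play_rows([
  {"xyz": [-0.024,-0.04,0],"twist": [0,0,0],"grip": 0.3},
  {"xyz": [-0.048,-0.08,0],"twist": [0,0,0],"grip": 0.3},
  {"xyz": [-0.072,-0.12,0],"twist": [0,0,0],"grip": 0.3},
  {"xyz": [-0.096,-0.16,0],"twist": [0,0,0],"grip": 0.3},
  {"xyz": [-0.1165,-0.1935,0],"twist": [0,0,0],"grip": 0.3},
  {"xyz": [-0.1165,-0.1935,-0.03],"twist": [0,0,0],"grip": 0.3},
  {"xyz": [-0.1165,-0.1935,-0.06],"twist": [0,0,0],"grip": 0.3},
  {"xyz": [-0.1165,-0.1935,-0.08],"twist": [0,0,0],"grip": 0.3},
])

```text
clock: 15.6
eef_pos: [0.4461, -0.2527, 0.0558]
orientation: [[0.188, 0.982, -0.001], [0.982, -0.188, 0.0], [0.0, -0.001, -1.0]]
ft_force: [0.5, -0.2, -1.3]
width: 0.0458
gripper_force: 30.0
```

```bash
python3 - <<'E'
from h import *
state()
p=vision.read_camera('wrist');P=cloud(p);f=p['frame'].astype(int)
m=(f[...,0]-f[...,2]>50)&(P[...,2]<.02)&(np.hypot(P[...,0]-.446,P[...,1]+.255)<.085)
q=P[m][:,:2].astype(np.float32)*1000; print('mat',len(q),cv2.minEnclosingCircle(q),np.median(P[m][:,2]))
m=(np.abs(P[...,2]-.092)<.008)&(np.hypot(P[...,0]-.446,P[...,1]+.255)<.045)
q=P[m][:,:2].astype(np.float32)*1000; print('tin',len(q),cv2.minAreaRect(q) if len(q) else 0)
cv2.imwrite('pics/w5.png',p['frame'][:,:,::-1])
E
```

```text
t 15.6 tcp [ 0.4461 -0.2527  0.0558] y-axis deg -10.82 tilt [ 0.    -0.001 -1.   ] w 0.0458 F [ 0.5 -0.2 -1.3]
mat 14386 ((444.7057189941406, -256.25732421875), 62.043907165527344) 0.009050015481392809
tin 11837 ((445.3014221191406, -250.75645446777344), (40.79655456542969, 70.36612701416016), 79.94437408447266)
```

View pics/w5.png

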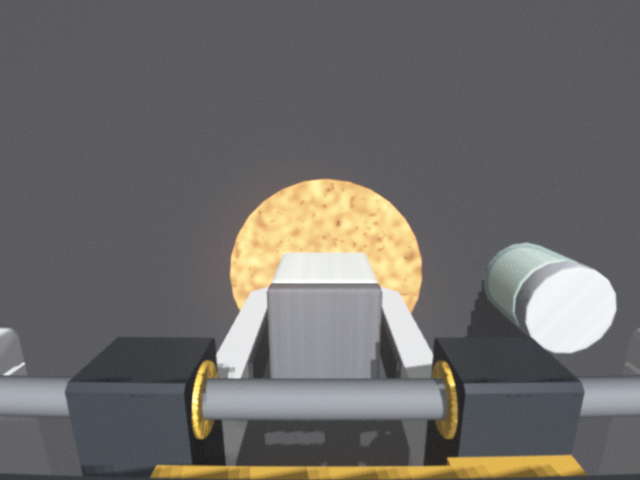

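The wrist view shows the tin (325,330) held over the mat, and the pot well clear at (560,300). Lowering and releasing.

play_rows([
  {"xyz": [-0.0005,-0.002,-0.012],"twist": [0,0,0],"grip": 0.3},
  {"xyz": [-0.0005,-0.002,-0.021],"twist": [0,0,0],"grip": 0.3},
  {"xyz": [-0.0005,-0.002,-0.0255],"twist": [0,0,0],"grip": 0.3},
  {"xyz": [-0.0005,-0.002,-0.0255],"twist": [0,0,0],"grip": 0.3},
  {"xyz": [-0.0005,-0.002,-0.0255],"twist": [0,0,0],"grip": 0.6},
  {"xyz": [-0.0005,-0.002,-0.0255],"twist": [0,0,0],"grip": 1},
  {"xyz": [-0.0005,-0.002,-0.0255],"twist": [0,0,0],"grip": 1},
  {"xyz": [-0.0005,-0.002,-0.0255],"twist": [0,0,0],"grip": 1},
])

```text
clock: 16.65
eef_pos: [0.4462, -0.2548, 0.0316]
orientation: [[0.187, 0.982, 0.0], [0.982, -0.187, -0.0], [0.0, 0.0, -1.0]]
ft_force: [0.0, 0.8, -0.0]
width: 0.0824
gripper_force: 0.0
```

play_rows([
  {"xyz": [0,0,0.04],"twist": [0,0,0],"grip": 1},
  {"xyz": [0,0,0.09],"twist": [0,0,0],"grip": 1},
  {"xyz": [0.03,-0.005,0.11],"twist": [0,0,0],"grip": 1},
  {"xyz": [0.07,-0.015,0.11],"twist": [0,0,0],"grip": 1},
  {"xyz": [0.11,-0.023,0.11],"twist": [0,0,0],"grip": 1},
  {"xyz": [0.122,-0.025,0.11],"twist": [0,0,0],"grip": 1},
  {"xyz": [0.122,-0.025,0.11],"twist": [0,0,0],"grip": 1},
])

```text
clock: 17.52
eef_pos: [0.5678, -0.2799, 0.141]
orientation: [[0.188, 0.982, -0.001], [0.982, -0.188, -0.0], [-0.0, -0.001, -1.0]]
ft_force: [-0.2, 0.3, 0.3]
width: 0.094
gripper_force: 0.0
```

```bash
python3 - <<'E'
from h import *
state()
p=vision.read_camera('wrist');P=cloud(p)
print('tin',*disc(P,.06,.075,(.446,-.255),.045))
print('pot',*disc(P,.05,.065,(.568,-.28),.035))
p=vision.read_camera('top');P=cloud(p)
for n,c in [('mill',(.49,.298)),('jar',(.375,.3))]: print(n,*disc(P,.1,.14,c,.035))
f=p['frame'].astype(int)
m=(f.min(-1)>70)&(abs(P[...,0]-.43)<.15)&(abs(P[...,1]-.30)<.085)&(P[...,2]<.03)&(P[...,2]>.003)
k=cv2.morphologyEx(m.astype(np.uint8),cv2.MORPH_OPEN,np.ones((3,3)))>0
q=P[k][:,:2].astype(np.float32)*1000; print('tray',len(q),cv2.minAreaRect(q))
cv2.imwrite('pics/t6.png',p['frame'][:,:,::-1])
E
```

```text
t 17.52 tcp [ 0.5678 -0.2799  0.141 ] y-axis deg -10.81 tilt [-0.    -0.001 -1.   ] w 0.094 F [-0.2  0.3  0.3]
tin [ 0.4453 -0.2555] 0.0318 4496 0.069 ((444.95965576171875, -255.78379821777344), (46.48264694213867, 46.497623443603516), 78.3605728149414)
pot [ 0.5678 -0.2809] 0.0242 3389 0.057 ((567.9915161132812, -280.51824951171875), (47.029808044433594, 46.96425247192383), 75.82621002197266)
mill [0.4908 0.2952] 0.0208 563 0.1269 ((491.33990478515625, 295.09759521484375), (38.45696258544922, 39.387760162353516), 48.63896942138672)
jar [0.3764 0.2982] 0.0221 745 0.1298 ((376.72119140625, 298.2745361328125), (43.868099212646484, 42.317237854003906), 87.47049713134766)
tray 7083 ((429.6595153808594, 304.1584777832031), (135.83335876464844, 262.28912353515625), 87.83790588378906)
```

View pics/t6.png

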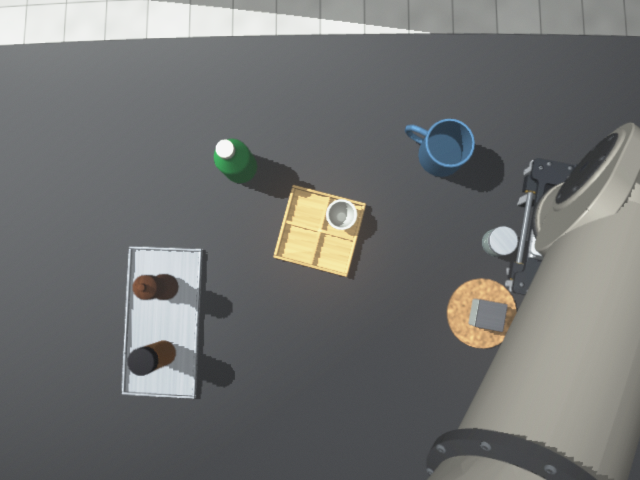

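The top view shows the mill and jar standing on the tray, the tin on the mat at (489,315) and the caddy empty except for the ramekin. Picking the pot.

play_rows([
  {"xyz": [0,-0.0005,-0.04],"twist": [0,0,0],"grip": 1},
  {"xyz": [0,-0.0005,-0.08],"twist": [0,0,0],"grip": 1},
  {"xyz": [0,-0.0005,-0.108],"twist": [0,0,0],"grip": 1},
  {"xyz": [0,-0.0005,-0.122],"twist": [0,0,0],"grip": 1},
  {"xyz": [0,-0.0005,-0.122],"twist": [0,0,0],"grip": 0.7},
  {"xyz": [0,-0.0005,-0.122],"twist": [0,0,0],"grip": 0.3},
  {"xyz": [0,-0.0005,-0.122],"twist": [0,0,0],"grip": 0.3},
  {"xyz": [0,-0.0005,-0.122],"twist": [0,0,0],"grip": 0.3},
])

```text
clock: 18.62
eef_pos: [0.5685, -0.2804, 0.0201]
orientation: [[0.187, 0.982, 0.001], [0.982, -0.187, -0.0], [0.0, 0.001, -1.0]]
ft_force: [-0.2, -1.1, 0.7]
width: 0.0574
gripper_force: 0.0
```

play_rows([
  {"xyz": [0,0,0],"twist": [0,0,0],"grip": 0.3},
  {"xyz": [0,0,0],"twist": [0,0,0],"grip": 0.3},
  {"xyz": [0,0,0.03],"twist": [0,0,0],"grip": 0.3},
  {"xyz": [0,0,0.07],"twist": [0,0,0],"grip": 0.3},
  {"xyz": [0,0,0.1],"twist": [0,0,0],"grip": 0.3},
  {"xyz": [0,0.03,0.11],"twist": [0,0,0],"grip": 0.3},
  {"xyz": [0,0.07,0.11],"twist": [0,0,0],"grip": 0.3},
  {"xyz": [0.005,0.12,0.11],"twist": [0,0,-0.047],"grip": 0.3},
])

```text
clock: 19.62
eef_pos: [0.5727, -0.1599, 0.1296]
orientation: [[0.259, 0.966, 0.0], [0.966, -0.259, 0.0], [0.0, 0.0, -1.0]]
ft_force: [1.7, -0.1, -1.5]
width: 0.0477
gripper_force: 30.0
```

play_rows([
  {"xyz": [0.012,0.045,0],"twist": [0,0,0],"grip": 0.3},
  {"xyz": [0.024,0.09,0],"twist": [0,0,0],"grip": 0.3},
  {"xyz": [0.038,0.14,0],"twist": [0,0,0],"grip": 0.3},
  {"xyz": [0.05,0.185,0],"twist": [0,0,0],"grip": 0.3},
  {"xyz": [0.056,0.208,0],"twist": [0,0,0],"grip": 0.3},
  {"xyz": [0.056,0.208,-0.03],"twist": [0,0,0],"grip": 0.3},
  {"xyz": [0.056,0.208,-0.06],"twist": [0,0,0],"grip": 0.3},
  {"xyz": [0.056,0.208,-0.06],"twist": [0,0,0],"grip": 0.3},
])

```text
clock: 20.62
eef_pos: [0.6276, 0.0467, 0.0678]
orientation: [[0.257, 0.966, -0.004], [0.966, -0.257, -0.001], [-0.002, -0.003, -1.0]]
ft_force: [0.6, -0.2, 0.2]
width: 0.047
gripper_force: 30.0
```

```bash
python3 - <<'E'
from h import *
state()
p=vision.read_camera('wrist');P=cloud(p);f=p['frame'].astype(int)
m=(f[...,0]-f[...,2]>50)&(P[...,2]<.024)&(np.hypot(P[...,0]-.5897,P[...,1]-.026)<.11)
q=P[m][:,:2].astype(np.float32)*1000; print('caddy',len(q),cv2.minAreaRect(q))
print('pot',*disc(P,.095,.12,(.6285,.0485),.035))
cv2.imwrite('pics/w7.png',p['frame'][:,:,::-1])
E
```

```text
t 20.62 tcp [0.6276 0.0467 0.0678] y-axis deg -14.9 tilt [-0.002 -0.003 -1.   ] w 0.047 F [ 0.6 -0.2  0.2]
caddy 16554 ((587.694580078125, 31.463455200195312), (119.70912170410156, 141.5974578857422), 75.14888000488281)
pot [0.6305 0.056 ] 0.0342 11672 0.105 ((631.9813232421875, 48.17754364013672), (61.45703125, 46.66025161743164), 11.077580451965332)
```

View pics/w7.png

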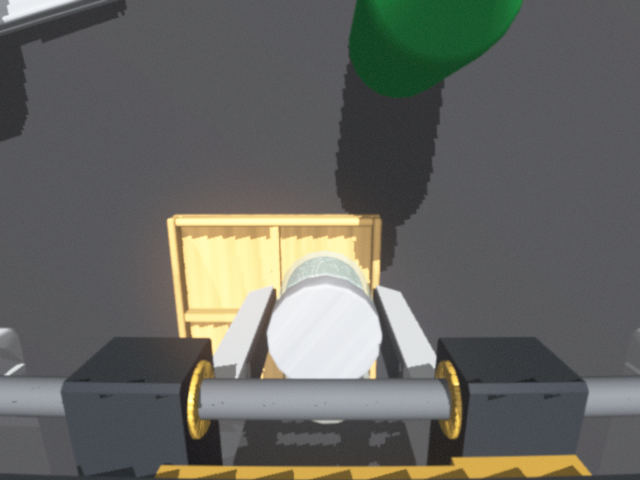

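The wrist view shows the pot centred over its compartment, between the divider (x≈275) and the back wall (x≈375). Lowering.

play_rows([
  {"xyz": [0,0.0005,0],"twist": [0,0,0],"grip": 0.3},
  {"xyz": [0,0.0005,-0.015],"twist": [0,0,0],"grip": 0.3},
  {"xyz": [0,0.0005,-0.03],"twist": [0,0,0],"grip": 0.3},
  {"xyz": [0,0.0005,-0.04],"twist": [0,0,0],"grip": 0.3},
  {"xyz": [0,0.0005,-0.0445],"twist": [0,0,0],"grip": 0.3},
  {"xyz": [0,0.0005,-0.0445],"twist": [0,0,0],"grip": 0.3},
])

```text
clock: 21.42
eef_pos: [0.6291, 0.048, 0.0248]
orientation: [[0.256, 0.967, -0.0], [0.967, -0.256, -0.0], [-0.0, -0.0, -1.0]]
ft_force: [0.4, 0.2, -1.0]
width: 0.0473
gripper_force: 30.0
```

play_rows([
  {"xyz": [0,0,-0.0005],"twist": [0,0,0],"grip": 0.3},
  {"xyz": [0,0,-0.0005],"twist": [0,0,0],"grip": 0.6},
  {"xyz": [0,0,-0.0005],"twist": [0,0,0],"grip": 1},
  {"xyz": [0,0,-0.0005],"twist": [0,0,0],"grip": 1},
  {"xyz": [0,0,-0.0005],"twist": [0,0,0],"grip": 1},
  {"xyz": [0,0,0.04],"twist": [0,0,0],"grip": 1},
  {"xyz": [0,0,0.09],"twist": [0,0,0],"grip": 1},
  {"xyz": [0,0,0.14],"twist": [0,0,0],"grip": 1},
])

```text
clock: 22.42
eef_pos: [0.6289, 0.048, 0.1664]
orientation: [[0.256, 0.967, -0.0], [0.967, -0.256, -0.0], [-0.0, -0.0, -1.0]]
ft_force: [0.8, 1.0, 0.4]
width: 0.0941
gripper_force: 0.0
```

play_rows([
  {"xyz": [-0.035,0.04,0.02],"twist": [0,0,0],"grip": 1},
  {"xyz": [-0.07,0.08,0.025],"twist": [0,0,0],"grip": 1},
  {"xyz": [-0.11,0.12,0.025],"twist": [0,0,0],"grip": 1},
  {"xyz": [-0.15,0.16,0.025],"twist": [0,0,0],"grip": 1},
  {"xyz": [-0.19,0.2,0.025],"twist": [0,0,0],"grip": 1},
  {"xyz": [-0.235,0.24,0.025],"twist": [0,0,0],"grip": 1},
  {"xyz": [-0.252,0.25,0.025],"twist": [0,0,0],"grip": 1},
  {"xyz": [-0.252,0.25,0.025],"twist": [0,0,0],"grip": 1},
])

```text
clock: 23.42
eef_pos: [0.3761, 0.2991, 0.1901]
orientation: [[0.253, 0.967, -0.0], [0.967, -0.253, 0.001], [0.001, -0.0, -1.0]]
ft_force: [-0.1, 0.4, 0.2]
width: 0.0938
gripper_force: 0.0
```

```bash
python3 - <<'E'
from h import *
state()
p=vision.read_camera('top');P=cloud(p);cv2.imwrite('pics/t8.png',p['frame'][:,:,::-1])
f=p['frame'].astype(int)
m=(f[...,0]-f[...,2]>50)&(P[...,2]<.028)&(P[...,2]>.01)&(np.hypot(P[...,0]-.59,P[...,1]-.026)<.11)
q=P[m][:,:2].astype(np.float32)*1000; print('caddy',cv2.minAreaRect(q))
print('pot',*disc(P,.052,.075,(.6285,.0485),.035))
print('tin',*disc(P,.06,.08,(.446,-.255),.045))
w=vision.read_camera('wrist');P=cloud(w)
print('jar',*disc(P,.12,.14,(.376,.299),.035)); print('mill',*disc(P,.1,.13,(.491,.295),.035))
E
```

```text
t 23.43 tcp [0.3761 0.2991 0.1901] y-axis deg -14.68 tilt [ 0.001 -0.    -1.   ] w 0.0938 F [-0.1  0.4  0.2]
caddy ((589.7701416015625, 26.07733154296875), (131.13308715820312, 130.90274047851562), 75.13121795654297)
pot [0.6287 0.0484] 0.0241 648 0.0623 ((628.0031127929688, 49.00999450683594), (46.52381134033203, 46.38661575317383), 88.32977294921875)
tin [ 0.4461 -0.2551] 0.0314 824 0.0692 ((446.2390441894531, -254.772705078125), (46.14601516723633, 46.46537399291992), 78.46195220947266)
jar [0.3756 0.2982] 0.022 3429 0.13 ((375.5940856933594, 298.3372802734375), (42.86296081542969, 42.901485443115234), 23.38309097290039)
mill [0.4905 0.296 ] 0.0205 2668 0.1255 ((490.1647644042969, 296.2374572753906), (39.71747589111328, 39.41626739501953), 14.574241638183594)
```

View pics/t8.png

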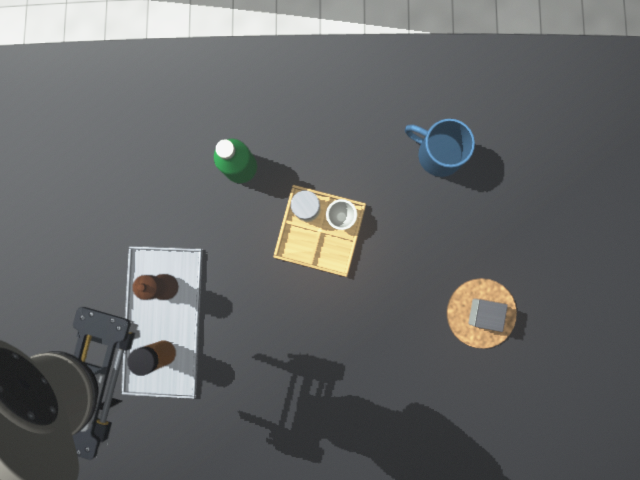

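The top view shows the pot in its compartment (305,205), the tin on the mat, and the gripper above the jar. Taking the jar back.

play_rows([
  {"xyz": [0,0,-0.035],"twist": [0,0,0],"grip": 1},
  {"xyz": [0,0,-0.075],"twist": [0,0,0],"grip": 1},
  {"xyz": [0,0,-0.096],"twist": [0,0,0],"grip": 1},
  {"xyz": [0,0,-0.103],"twist": [0,0,0],"grip": 1},
  {"xyz": [0,0,-0.103],"twist": [0,0,0],"grip": 0.7},
  {"xyz": [0,0,-0.103],"twist": [0,0,0],"grip": 0.3},
  {"xyz": [0,0,-0.103],"twist": [0,0,0],"grip": 0.3},
  {"xyz": [0,0,-0.103],"twist": [0,0,0],"grip": 0.3},
])

```text
clock: 24.52
eef_pos: [0.3773, 0.2985, 0.0874]
orientation: [[0.256, 0.967, 0.0], [0.967, -0.256, 0.001], [0.001, 0.0, -1.0]]
ft_force: [0.2, -0.2, -0.8]
width: 0.0576
gripper_force: 0.0
```

play_rows([
  {"xyz": [0,0,0],"twist": [0,0,0],"grip": 0.3},
  {"xyz": [0,0,0],"twist": [0,0,0],"grip": 0.3},
  {"xyz": [0,0,0.03],"twist": [0,0,0],"grip": 0.3},
  {"xyz": [0,0,0.06],"twist": [0,0,0],"grip": 0.3},
  {"xyz": [0.02,-0.035,0.06],"twist": [0,0,0],"grip": 0.3},
  {"xyz": [0.045,-0.075,0.06],"twist": [0,0,0],"grip": 0.3},
  {"xyz": [0.07,-0.115,0.06],"twist": [0,0,0],"grip": 0.3},
  {"xyz": [0.095,-0.155,0.06],"twist": [0,0,0],"grip": 0.3},
])

```text
clock: 25.52
eef_pos: [0.4726, 0.1419, 0.147]
orientation: [[0.256, 0.967, -0.0], [0.967, -0.256, 0.0], [0.0, -0.0, -1.0]]
ft_force: [0.7, 0.9, -2.1]
width: 0.0437
gripper_force: 30.0
```

play_rows([
  {"xyz": [0.025,-0.043,0],"twist": [0,0,0],"grip": 0.3},
  {"xyz": [0.05,-0.086,0],"twist": [0,0,0],"grip": 0.3},
  {"xyz": [0.07,-0.12,0],"twist": [0,0,0],"grip": 0.3},
  {"xyz": [0.08,-0.138,0],"twist": [0,0,0],"grip": 0.3},
  {"xyz": [0.08,-0.138,0],"twist": [0,0,0],"grip": 0.3},
  {"xyz": [0.08,-0.138,-0.015],"twist": [0,0,0],"grip": 0.3},
  {"xyz": [0.08,-0.138,-0.035],"twist": [0,0,0],"grip": 0.3},
  {"xyz": [0.08,-0.138,-0.035],"twist": [0,0,0],"grip": 0.3},
])

```text
clock: 26.52
eef_pos: [0.5506, 0.0062, 0.1102]
orientation: [[0.255, 0.967, -0.003], [0.967, -0.255, -0.0], [-0.001, -0.003, -1.0]]
ft_force: [-0.1, -1.4, -0.5]
width: 0.0434
gripper_force: 30.0
```

play_rows([
  {"xyz": [0,0,-0.01],"twist": [0,0,0],"grip": 0.3},
  {"xyz": [0,0,-0.019],"twist": [0,0,0],"grip": 0.3},
  {"xyz": [0,0,-0.0235],"twist": [0,0,0],"grip": 0.3},
  {"xyz": [0,0,-0.0235],"twist": [0,0,0],"grip": 0.3},
])

```text
clock: 27.02
eef_pos: [0.5522, 0.0051, 0.0884]
orientation: [[0.256, 0.967, -0.0], [0.967, -0.256, 0.0], [0.0, -0.0, -1.0]]
ft_force: [-0.2, -0.6, -0.9]
width: 0.0438
gripper_force: 30.0
```

play_rows([
  {"xyz": [0,0,-0.0005],"twist": [0,0,0],"grip": 0.6},
  {"xyz": [0,0,-0.0005],"twist": [0,0,0],"grip": 1},
  {"xyz": [0,0,-0.0005],"twist": [0,0,0],"grip": 1},
  {"xyz": [0,0,-0.0005],"twist": [0,0,0],"grip": 1},
  {"xyz": [0,0,0.04],"twist": [0,0,0],"grip": 1},
  {"xyz": [0,0,0.085],"twist": [0,0,0],"grip": 1},
  {"xyz": [-0.01,0.04,0.1],"twist": [0,0,0],"grip": 1},
  {"xyz": [-0.02,0.09,0.1],"twist": [0,0,0],"grip": 1},
])

```text
clock: 28.02
eef_pos: [0.5327, 0.0956, 0.19]
orientation: [[0.258, 0.966, 0.002], [0.966, -0.258, 0.001], [0.002, 0.002, -1.0]]
ft_force: [0.5, -0.6, -0.9]
width: 0.0938
gripper_force: 0.0
```

play_rows([
  {"xyz": [-0.01,0.05,0],"twist": [0,0,0],"grip": 1},
  {"xyz": [-0.02,0.1,0],"twist": [0,0,0],"grip": 1},
  {"xyz": [-0.03,0.15,0],"twist": [0,0,0],"grip": 1},
  {"xyz": [-0.041,0.19,0],"twist": [0,0,0],"grip": 1},
  {"xyz": [-0.041,0.201,0],"twist": [0,0,0],"grip": 1},
  {"xyz": [-0.041,0.201,0],"twist": [0,0,0],"grip": 1},
])

```text
clock: 28.78
eef_pos: [0.4912, 0.2962, 0.1884]
orientation: [[0.256, 0.967, 0.0], [0.967, -0.256, -0.0], [-0.0, 0.0, -1.0]]
ft_force: [0.9, -0.9, 0.4]
width: 0.0936
gripper_force: 0.0
```

```bash
python3 - <<'E'
from h import *
state()
w=vision.read_camera('wrist');P=cloud(w)
print('mill',*disc(P,.1,.13,(.491,.295),.035))
P=cloud(vision.read_camera('top'));print('jar',*disc(P,.12,.14,(.553,.004),.035))
E
```

```text
t 28.77 tcp [0.4912 0.2962 0.1884] y-axis deg -14.8 tilt [-0.  0. -1.] w 0.0936 F [ 0.9 -0.9  0.4]
mill [0.491  0.2957] 0.02 2222 0.1262 ((490.8349304199219, 296.0631103515625), (39.006614685058594, 39.10321807861328), 60.332427978515625)
jar [0.5514 0.0058] 0.0217 628 0.1314 ((551.25732421875, 5.618134498596191), (41.371585845947266, 41.48015594482422), 89.98457336425781)
```

play_rows([
  {"xyz": [0,0,-0.035],"twist": [0,0,0],"grip": 1},
  {"xyz": [0,0,-0.075],"twist": [0,0,0],"grip": 1},
  {"xyz": [0,0,-0.096],"twist": [0,0,0],"grip": 1},
  {"xyz": [0,0,-0.102],"twist": [0,0,0],"grip": 1},
  {"xyz": [0,0,-0.102],"twist": [0,0,0],"grip": 0.7},
  {"xyz": [0,0,-0.102],"twist": [0,0,0],"grip": 0.3},
  {"xyz": [0,0,-0.102],"twist": [0,0,0],"grip": 0.3},
  {"xyz": [0,0,-0.102],"twist": [0,0,0],"grip": 0.3},
])

```text
clock: 29.88
eef_pos: [0.4913, 0.2964, 0.0869]
orientation: [[0.256, 0.967, 0.0], [0.967, -0.256, 0.001], [0.001, 0.0, -1.0]]
ft_force: [-0.2, -0.2, 0.3]
width: 0.0575
gripper_force: 0.0
```

play_rows([
  {"xyz": [0,0,0],"twist": [0,0,0],"grip": 0.3},
  {"xyz": [0,0,0],"twist": [0,0,0],"grip": 0.3},
  {"xyz": [0,0,0.03],"twist": [0,0,0],"grip": 0.3},
  {"xyz": [0,0,0.06],"twist": [0,0,0],"grip": 0.3},
  {"xyz": [0.012,-0.035,0.06],"twist": [0,0,0],"grip": 0.3},
  {"xyz": [0.025,-0.075,0.06],"twist": [0,0,0],"grip": 0.3},
  {"xyz": [0.04,-0.12,0.06],"twist": [0,0,0],"grip": 0.3},
  {"xyz": [0.053,-0.16,0.06],"twist": [0,0,0],"grip": 0.3},
])

```text
clock: 30.88
eef_pos: [0.5444, 0.1346, 0.1465]
orientation: [[0.256, 0.967, -0.0], [0.967, -0.256, -0.0], [-0.0, -0.0, -1.0]]
ft_force: [0.6, 0.2, -2.3]
width: 0.0394
gripper_force: 30.0
```

play_rows([
  {"xyz": [0.012,-0.035,0],"twist": [0,0,0],"grip": 0.3},
  {"xyz": [0.02,-0.06,0],"twist": [0,0,0],"grip": 0.3},
  {"xyz": [0.0235,-0.07,0],"twist": [0,0,0],"grip": 0.3},
  {"xyz": [0.0235,-0.07,0],"twist": [0,0,0],"grip": 0.3},
  {"xyz": [0.0235,-0.07,-0.015],"twist": [0,0,0],"grip": 0.3},
  {"xyz": [0.0235,-0.07,-0.035],"twist": [0,0,0],"grip": 0.3},
  {"xyz": [0.0235,-0.07,-0.05],"twist": [0,0,0],"grip": 0.3},
  {"xyz": [0.0235,-0.07,-0.0585],"twist": [0,0,0],"grip": 0.3},
])

```text
clock: 31.88
eef_pos: [0.5675, 0.0662, 0.0867]
orientation: [[0.256, 0.967, -0.001], [0.967, -0.256, -0.001], [-0.001, -0.001, -1.0]]
ft_force: [-2.4, -0.7, 46.2]
width: 0.0394
gripper_force: 30.0
```

play_rows([
  {"xyz": [0,0,0],"twist": [0,0,0],"grip": 0.3},
  {"xyz": [0,0,0],"twist": [0,0,0],"grip": 0.3},
])

```text
clock: 32.12
eef_pos: [0.5677, 0.0662, 0.0878]
orientation: [[0.256, 0.967, -0.0], [0.967, -0.256, -0.0], [-0.0, -0.0, -1.0]]
ft_force: [1.2, 0.0, -1.6]
width: 0.0393
gripper_force: 30.0
```

play_rows([
  {"xyz": [0,0,-0.0005],"twist": [0,0,0],"grip": 0.6},
  {"xyz": [0,0,-0.0005],"twist": [0,0,0],"grip": 1},
  {"xyz": [0,0,-0.0005],"twist": [0,0,0],"grip": 1},
  {"xyz": [0,0,-0.0005],"twist": [0,0,0],"grip": 1},
  {"xyz": [0,0,0.04],"twist": [0,0,0],"grip": 1},
  {"xyz": [0,0,0.085],"twist": [0,0,0],"grip": 1},
  {"xyz": [-0.02,0.05,0.11],"twist": [0,0,0],"grip": 1},
  {"xyz": [-0.04,0.1,0.11],"twist": [0,0,0],"grip": 1},
])

```text
clock: 33.12
eef_pos: [0.5282, 0.1673, 0.2]
orientation: [[0.258, 0.966, 0.003], [0.966, -0.258, 0.002], [0.003, 0.002, -1.0]]
ft_force: [0.7, 0.5, -1.1]
width: 0.0937
gripper_force: 0.0
```

play_rows([
  {"xyz": [-0.02,0.05,0],"twist": [0,0,0],"grip": 1},
  {"xyz": [-0.04,0.1,0],"twist": [0,0,0],"grip": 1},
  {"xyz": [-0.06,0.15,0],"twist": [0,0,0],"grip": 1},
  {"xyz": [-0.07,0.17,0],"twist": [0,0,0],"grip": 1},
  {"xyz": [-0.07,0.17,0],"twist": [0,0,0],"grip": 1},
  {"xyz": [-0.07,0.17,0],"twist": [0,0,0],"grip": 1},
])

```text
clock: 33.88
eef_pos: [0.4581, 0.3352, 0.198]
orientation: [[0.257, 0.966, 0.0], [0.966, -0.257, -0.0], [-0.0, 0.0, -1.0]]
ft_force: [1.3, 0.9, 0.4]
width: 0.0938
gripper_force: 0.0
```

```bash
python3 - <<'E'
from h import *
state()
p=vision.read_camera('top');P=cloud(p);cv2.imwrite('pics/t9.png',p['frame'][:,:,::-1])
for n,c,z0,z1,r in [('mill',(.568,.065),.1,.132,.035),('jar',(.5537,.004),.12,.14,.035),('pot',(.6285,.0485),.052,.075,.035),('tin',(.446,-.255),.06,.08,.045)]: print(n,*disc(P,z0,z1,c,r))
E
```

```text
t 33.88 tcp [0.4581 0.3352 0.198 ] y-axis deg -14.9 tilt [-0.  0. -1.] w 0.0938 F [1.3 0.9 0.4]
mill [0.5668 0.0667] 0.0201 420 0.1278 ((566.8501586914062, 66.42655944824219), (38.88566970825195, 38.99134063720703), 11.85861587524414)
jar [0.5515 0.0059] 0.0217 625 0.1313 ((551.3021850585938, 5.6405229568481445), (41.382442474365234, 41.761993408203125), 89.99703979492188)
pot [0.6287 0.0485] 0.0242 647 0.0623 ((628.0746459960938, 49.125038146972656), (46.749114990234375, 46.352394104003906), 89.72248077392578)
tin [ 0.4461 -0.2546] 0.0318 820 0.0692 ((446.34490966796875, -254.4133758544922), (46.70592498779297, 46.388492584228516), 78.47325134277344)
```

View pics/t9.png

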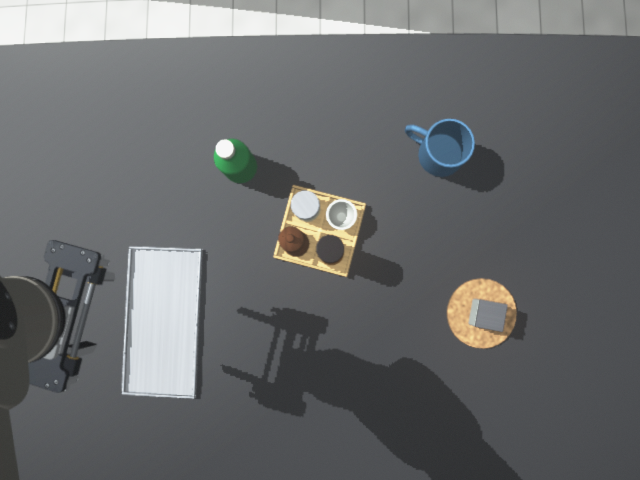

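The top view shows everything in place: mill (292,239), jar (331,250), pot (305,205), ramekin (341,214) and tin on the mat (489,315), with the gripper clear. Handing in.

```bash
python3 -c "
from station import order
print(order.hand_in())"
```

```text
the job is handed in; nothing more can be done
None
```

I swapped the tin and the squat jar, put the mill and tall jar back within about 3 mm of their starts, and handed the job in at about 34 s; the hand-in returned no verdict.

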